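# Start the jig's coach screw square with the box key

## Robot

A 7-joint arm with a two-finger parallel gripper is mounted at the origin on a cart in front of the work surface, level with it; the furniture and walls round the work are solid. World frame = base frame: x ahead of the robot, y to its left, z up, the work surface at z = 0. Lengths are in m, angles in rad, forces in N, time in s.
With the tool pointing down it reaches from about 0.4 to 0.875 m from the base axis. Payload 19.3 kg.
Tool frame: the origin (TCP) lies on the mounting face of the last link; the fingertips stand 173 mm ahead of it and the grasp point (between the pads) lies 155 mm ahead of it (bot.grip_point_offset is the distance from the TCP to the grasp point, in m); z points along the fingers, y is the line along which they close (so a half turn about z gives the same grasp; the last joint's range is limited). The gripper opens to 85 mm and grips with 20 to 120 N. Pads are 22 mm wide; open, the fingers measure 114 mm over their backs; the gripper's body (76 mm by 85 mm) begins 54 mm behind the grasp point. The pads swing forward as they close: fully open they stand 13 mm farther back than shut.
Start: joints at [1.071, 0.521, -0.036, 1.599, 0.021, 1.021, -0.113], TCP at [0.26, -0.568, 0.405] pointing down, gripper open.
Joint ranges: [-2.91, 2.91], [-0.3, 2.13], [-1.5, 1.42], [0.17, 2.43], [-1.26, 4.41], [0.16, 1.93], [-2.52, 2.52]. Speed limits (rad/s): [1.89, 1.89, 2.39, 2.39, 3.01, 3.01, 3.01].

## Interface

Orientations are given as [roll, pitch, yaw] about the fixed x, y, z axes, in that order (R = Rz(yaw) Ry(pitch) Rx(roll)).
In Python, from workcell import bot gives the robot as it stands.
- The arm moves only by the tool arm_command, never from a script. Its argument "deltas" is a list of rows, each a list of 3 entries, a list of its own where there are three numbers: the shift along the tool's x, y, z in cm, then the turn, a rotation vector about the tool's x, y, z in rad, then the finger opening in cm, from 0 to 8.54. In form: [[[tx, ty, tz], [rx, ry, rz], claw], ...]. A call has 1 to 20 rows; each row shifts and turns the commanded pose from where the row before left it, along the tool's axes as they then stand; what a row does not reach is not made up. A row lasts 1/10 s, in which the tool goes at most 50 mm and 8.59 degrees, less where a joint would pass 70% of its speed; a pose out of reach is approached as far as the arm can. A call with a gripper value outside its range is refused whole. The fingers move at their own pace and stop on an object; "newtons" is the grip in N (left out, the last holds). Time passes only in rows, so rows that do not move let the fingers close. It gives the time, the measured TCP pose, the force, the opening and the grip force at its end, in the units of the state.
- bot.observe(): the state, without advancing time (a new reading comes with each control period).
- bot.grab_frame(name): name is "side" or "top" or "wrist"; returns a dict with "frame" (480x640x3 uint8, red, green, blue), "K" (3x3 intrinsics, pixels), "rvec" (rotation vector, rad) and "tvec" (3), from world to camera coordinates, as OpenCV has them; the wrist camera has in their place "T_tool_cam" (4x4, takes a point from camera to tool coordinates, whose origin is the TCP and whose axes are the flange's). Camera axes: x right, y down, z forward; pixel columns grow to the right and rows downward; lengths in m; the calibration is good to about 2 mm. A picture is of the moment at which its call begins: read the wrist's pose just before it. There is no depth.
- bot.job_done(): hands the job in; it is judged then, once.
Trained networks look in a picture, given as the dict that the camera call returned (one of the last four; its "shot" number tells which), for a name from the list of things; names that differ only in an ending like _2 or _b are one class to them, and where a whole thing is asked for, a point or a joint stands for the part that bears it (a point fixed in the world has none). Each returns a list of dicts, best first, with "p" (0 to 1); they miss things now and then, are a little off and sometimes report something else, mostly with a low value. They report only what shows in the picture. A call takes as long as a camera call. They do not tell look-alikes from the thing itself.
- bot.find_in(name, picture): "rect" ([left, top, width, height] in pixels, round what is visible of it).
- bot.mark_of(name, picture): "at" ([column, row] in pixels: a listed point, or the origin of a listed thing).
The state is a dict: "clock": time; "qpos": joint angles; "qd": joint speeds; "joint_efforts": joint torques, N m; "position": TCP position; "tool_rot": TCP orientation; "force": force on the tool from outside, world axes, zero at the start; "moment": the same for the moment, N m; "grip_width": finger opening in m; "finger_force": force on a finger pad.
Only numpy, scipy, OpenCV 4.12 (cv2) and the standard library are available. Lean on these libraries where they do the work, as an engineer would, in place of code of your own. Each camera call takes 0.05 s, during which the arm holds its last target. There are 200 camera calls.

## Task

Take the wooden-handled box key and set it fully down, square and in line, over the square head of the screw that stands proud of the sloping jig, before turning anything. Then, keeping the key square on the screw, turn the screw clockwise (seen from above the head) by about half a turn to start its thread, never touching the screw with the fingers, and let go, leaving the key standing fully down on the screw. Leave the cup, clay block and tape roll where they are.

Things in the scene. Friction and masses are not known exactly. Their poses are not given: they have to be found in the camera images.
- key_grip (a point): Middle of the box key's square wooden handle (36 x 36 mm, 68 mm tall), on the key's axis, 95 mm above the mouth's edge, 33 mm below the top. z points along the key from mouth to handle; x and y are square to the flats of the handle, parallel to those of the tube.
- box_key: Box key: square steel tube 30 mm wide, flared open mouth (37 mm) at its lower end, square wooden handle on top; 128 mm tall, 0.2 to 0.42 kg, loose, starting upright on the table on its mouth. Origin at the centre of the mouth's edge; axes as key_grip.
- key_seat (a point): Inner end face of the box key's socket, on its axis, 25 mm above the mouth's edge and 70 mm below key_grip; same axes. The socket is 24 mm square, widening over the last 6 mm at the mouth to about 32 mm. With the key fully down on the screw, this point meets screw_top.
- screw_top (a point): Centre of the top of the square head (22 x 22 mm, 26 mm tall, 36 mm washer below it) of the dark screw to be turned: the one that stands 14 mm proud in the jig. z points out of the head along the screw's axis, which leans 12 degrees; x, y are square to the head's flats and turn with it. The key fits any of the four ways round.
- jig: Wooden jig fixed to the table: board 130 (x) x 200 (y) mm with a bed that slopes 12 degrees down to its own -x side and a dark fence strip along y. Origin: centre of its underside. The screw to turn is square to the bed, 50 mm to the +y side, head top about 115 mm above the table. An equal screw on the -y side is already home (14 mm lower) and stays as it is.
- coach_screw (a joint): Turn of the proud screw in rad: 0 at the start, grows clockwise seen from above its head. It sinks 8 mm a full turn, resists with about 0.12 N m, stays where it is left and stops at 6.5. The key has about 5 degrees of play on the head and stands by itself on it when released, so it can be regrasped a quarter turn round.
- cup: White cup, 78 x 75 x 67 mm, on the table; origin at the centre of its underside. Bystander.
- clay: Block of clay, 66 x 91 x 56 mm, on the table; origin at the centre of its underside. Bystander.
- tape: Roll of tape, 92 x 90 x 48 mm, lying flat on the table; origin at the centre of its underside. Bystander.
There are look-alikes about, which are no part of the job. There is more than one size of the box_key; the one meant has the size given above.

How it is judged:
By the outcome, as a careful person would: the job done as asked, in the order asked, and still so for the second after the job is handed in, with the robot touching nothing.
It also fails if it takes over 64 s, if anything falls off the work surface, if the arm or the gripper's body presses on something with over 40 N, if the wrist force passes 120 N, or if a joint passes its speed limit or range.

## Working session

There is one attempt and no reset: what is moved stays moved. The work goes in short steps, Python scripts to look and compute and a tool call to move; the robot and the scene stay as the last step left them, time stands still between calls to the robot, and variables do not carry over. Pictures are saved under pics/ and viewed, at most 10 in all, crops included, and the job is handed in when it is done.

Besides the shell and the picture viewer there is one more tool, called after ">>>" by a JSON object that holds its "api" and its "payload". arm_command: Moves the arm, as the interface text tells. Its arguments: {"type":"object","properties":{"deltas":{"type":"array","items":{"type":"array"}},"newtons":{"type":"number"}},"required":["deltas"]}

```bash
mkdir -p pics; cat > h.py <<'E'
import numpy as np, cv2
from scipy.spatial.transform import Rotation as R
from workcell import bot
def cam(name):
    s=bot.observe(); f=bot.grab_frame(name)
    if 'rvec' in f:
        Rc=cv2.Rodrigues(np.array(f['rvec'],float))[0]; t=np.array(f['tvec'],float).ravel()
    else:
        T=np.eye(4); T[:3,:3]=R.from_euler('xyz',s['tool_rot']).as_matrix(); T[:3,3]=s['position']
        M=np.linalg.inv(T@np.array(f['T_tool_cam'])); Rc=M[:3,:3]; t=M[:3,3]
    f['P']=(np.array(f['K']),Rc,t); return f
def save(f,n,box=None,sc=1):
    im=f['frame'][:,:,::-1]
    if box: im=im[box[1]:box[3],box[0]:box[2]]
    cv2.imwrite('pics/'+n,cv2.resize(im,None,fx=sc,fy=sc,interpolation=cv2.INTER_CUBIC))
def ray(f,px):
    K,Rc,t=f['P']; d=Rc.T@np.linalg.inv(K)@np.array([px[0],px[1],1.]); return -Rc.T@t,d/np.linalg.norm(d)
def onz(f,px,z):
    c,d=ray(f,px); return c+d*(z-c[2])/d[2]
def tri(*obs):
    A=np.zeros((3,3));b=np.zeros(3)
    for f,px in obs:
        c,d=ray(f,px);M=np.eye(3)-np.outer(d,d);A+=M;b+=M@c
    X=np.linalg.solve(A,b); e=[np.linalg.norm((np.eye(3)-np.outer(ray(*o)[1],ray(*o)[1]))@(X-ray(*o)[0])) for o in obs]
    return X,e
def proj(f,X):
    K,Rc,t=f['P']; p=K@(Rc@np.asarray(X,float)+t); return p[:2]/p[2]
E
cat > a.py <<'E'
from h import *
np.set_printoptions(precision=4,suppress=True)
print(bot.observe()['clock'])
F={n:cam(n) for n in('side','top')}
ims=[]
for n,f in F.items():
    save(f,n+'0.png')
    print(n,-f['P'][1].T@f['P'][2], f['P'][0][0,0])
    for o in('box_key','jig','cup','clay','tape'): print(o,[(np.round(d['rect']).tolist(),round(d['p'],2)) for d in bot.find_in(o,f)[:4]])
    for o in('key_grip','key_seat','box_key','screw_top','jig'): print(o,[(np.round(d['at'],1).tolist(),round(d['p'],2)) for d in bot.mark_of(o,f)[:4]])
E
python3 a.py
```

```text
0.0
side [ 0.2812 -1.5395  0.7036] 623.8392182516737
box_key [([331.0, 282.0, 12.0, 39.0], 0.7), ([346.0, 263.0, 16.0, 37.0], 0.67), ([312.0, 256.0, 20.0, 54.0], 0.61)]
jig [([259.0, 204.0, 61.0, 57.0], 0.86)]
cup [([260.0, 202.0, 62.0, 59.0], 0.68)]
clay [([360.0, 243.0, 26.0, 32.0], 0.85)]
tape [([360.0, 242.0, 27.0, 24.0], 0.74), ([231.0, 313.0, 42.0, 40.0], 0.62)]
key_grip [([335.1, 295.4], 0.92), ([354.9, 272.8], 0.85), ([319.6, 268.6], 0.69)]
key_seat [([326.6, 293.6], 0.91), ([351.4, 294.5], 0.63), ([335.4, 310.5], 0.57)]
box_key [([335.6, 318.6], 0.97), ([323.3, 306.8], 0.72), ([351.4, 296.6], 0.67)]
screw_top [([271.9, 205.2], 0.42)]
jig [([289.2, 242.8], 0.6)]
top [ 0.2854 -0.0721  1.3879] 521.9262685214817
box_key [([372.0, 223.0, 23.0, 28.0], 0.91), ([364.0, 200.0, 17.0, 17.0], 0.76), ([402.0, 218.0, 14.0, 20.0], 0.48)]
jig [([188.0, 223.0, 84.0, 59.0], 0.66)]
cup [([334.0, 163.0, 32.0, 28.0], 0.82)]
clay [([288.0, 165.0, 34.0, 27.0], 0.91)]
tape [([413.0, 291.0, 36.0, 32.0], 0.76), ([373.0, 223.0, 23.0, 27.0], 0.63), ([333.0, 163.0, 31.0, 25.0], 0.16)]
key_grip [([407.5, 229.1], 0.57), ([381.1, 233.2], 0.55), ([373.7, 206.3], 0.54)]
key_seat [([407.1, 228.1], 0.64), ([379.2, 241.4], 0.59), ([373.3, 210.4], 0.54)]
box_key [([379.8, 241.9], 0.86), ([402.3, 233.8], 0.69), ([370.4, 212.2], 0.69)]
screw_top [([200.9, 254.8], 0.4)]
jig [([231.2, 254.6], 0.97)]
```

View pics/side0.png

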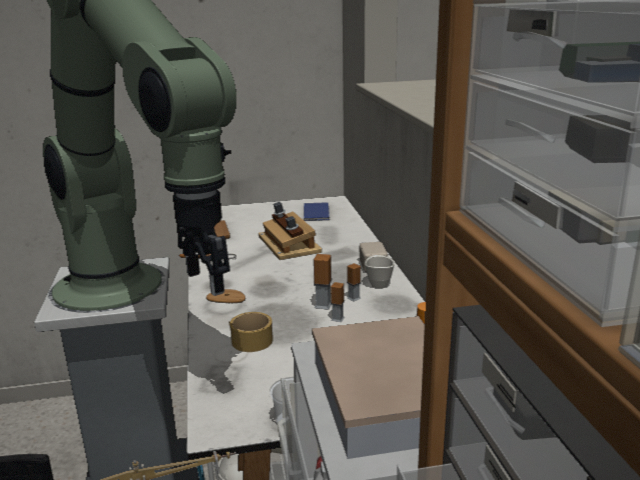

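View pics/top0.png

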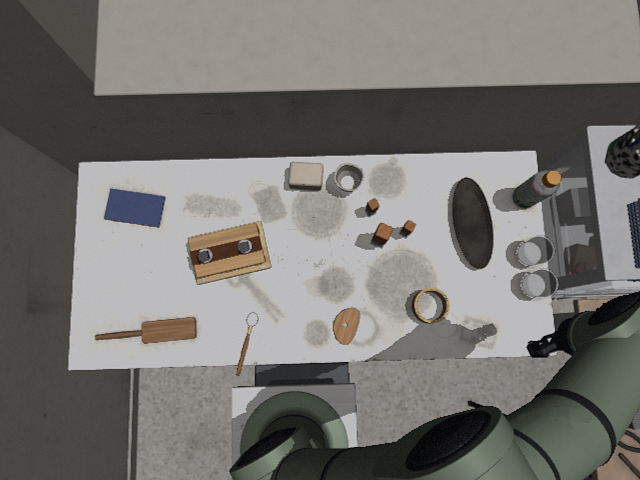

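```bash
cat > b.py <<'E'
from h import *
np.set_printoptions(precision=4,suppress=True)
s,t=cam('side'),cam('top')
g=lambda o,f,k=3:[np.array(d['at']) for d in bot.mark_of(o,f)[:k]]
for o in('key_grip','key_seat','box_key','screw_top','jig'):
    for a in g(o,s):
        for b in g(o,t):
            X,e=tri((s,a),(t,b)); 
            if max(e)<.012: print(o,a,b,X,round(max(e),4))
E
python3 b.py
```

```text
key_grip [322.4 266.1] [380.6 233.9] [ 0.5233 -0.2323  0.1019] 0.0021
key_grip [322.4 266.1] [404.1 229.1] [ 0.521  -0.2866  0.1281] 0.0058
key_grip [354.2 273.8] [372.  204.6] [ 0.6055 -0.2177  0.0668] 0.0002
key_grip [337.4 293.1] [380.6 233.9] [ 0.5462 -0.2425  0.0312] 0.0119
key_grip [337.4 293.1] [404.1 229.1] [ 0.5428 -0.2991  0.0616] 0.0032
key_seat [324.  296.2] [377.2 237.6] [ 0.5267 -0.2325  0.0232] 0.0008
key_seat [334.6 312. ] [409.5 226.8] [ 0.5434 -0.3183  0.0265] 0.0086
key_seat [334.6 312. ] [377.2 237.6] [ 0.5425 -0.2386 -0.0203] 0.0089
key_seat [352.7 293.8] [371.  210.1] [ 0.602  -0.2199  0.0149] 0.0011
box_key [353.2 295.9] [370.3 213.7] [ 0.5986 -0.219   0.0078] 0.0037
box_key [321.3 306.3] [379.8 241.7] [ 0.5184 -0.2414  0.0018] 0.0002
box_key [338.5 319.8] [403.5 231.7] [ 0.5453 -0.3076 -0.0023] 0.0006
screw_top [274.7 204.3] [203.5 254.2] [0.4741 0.2077 0.1161] 0.0055
jig [289.4 243.1] [230.3 253.9] [0.4981 0.1601 0.0068] 0.0029
```

The big key's middle triangulates to z≈0.10, matching the 0.095 m given. There are three candidates:

| Side view | Top view | Grip height | Reading |
|---|---|---|---|
| (322,280) | (383,233) | ≈0.10 m | the 128 mm key meant |
| (354,272) | (373,207) | ≈0.067 m | smaller key |
| (337,293) | (408,228) | ≈0.062 m | smaller key |

The jig is at top (230,253). The proud screw is the left one, at (205,255), with its top at z≈0.116.

```bash
cat > c.py <<'E'
from h import *
np.set_printoptions(precision=4,suppress=True)
s=cam('side');w=cam('wrist');o=bot.observe()
a=cv2.resize(s['frame'][240:330,290:400,::-1],(660,540),interpolation=cv2.INTER_CUBIC);cv2.imwrite('pics/keys1.png',a)
print(np.array(w['T_tool_cam']),w['K'][0],o['tool_rot'],o['position'])
print(R.from_euler('xyz',o['tool_rot']).as_matrix())
E
python3 c.py
```

```text
[[ 0.0015 -0.9504 -0.3109  0.0804]
 [ 1.      0.0014  0.0007  0.0011]
 [-0.0002 -0.3109  0.9504  0.0305]
 [ 0.      0.      0.      1.    ]] [371.5128   0.     317.5016] [ 3.1416 -0.      0.4298] [ 0.2604 -0.5682  0.4047]
[[ 0.9091  0.4167  0.    ]
 [ 0.4167 -0.9091 -0.    ]
 [ 0.      0.     -1.    ]]
```

View pics/keys1.png

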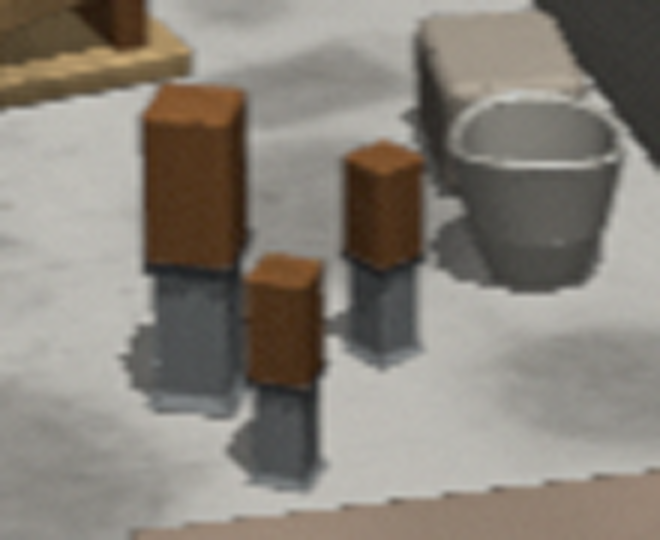

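The tall key at crop (195,180), i.e. side (322,270), is clearly the largest. The other two, at (285,320) and (385,205), are smaller look-alikes. I'll move over it.

>>> {"api": "arm_command", "payload": {"deltas": [[[2,-1.1,0],[0,0,0],8.5],[[3.5,-2,0],[0,0,0],8.5],[[3.5,-2,0],[0,0,0],8.5],[[3.5,-2,0],[0,0,0],8.5],[[3.5,-2,0],[0,0,0],8.5],[[3.5,-2,0],[0,0,0],8.5],[[3.5,-2,0],[0,0,0],8.5],[[3.5,-2,0],[0,0,0],8.5],[[3.5,-2,0],[0,0,0],8.5],[[3.5,-2,0],[0,0,0],8.5],[[2,-0.8,0],[0,0,0],8.5],[[0,0,0],[0,0,0],8.5],[[0,0,0],[0,0,0],8.5]]}}

```text
clock: 3.4
position: [0.5002, -0.2393, 0.4047]
tool_rot: [3.142, 0.0, 0.43]
force: [0.3, -1.2, -0.4]
grip_width: 0.0847
finger_force: 0.0
```

```bash
cat > d.py <<'E'
from h import *
np.set_printoptions(precision=4,suppress=True)
w=cam('wrist');o=bot.observe();print(o['clock'],o['position'],o['tool_rot'],o['qpos']);save(w,'w1.png')
for n in('key_grip','key_seat','box_key'): print(n,[(np.round(d['at'],1),round(d['p'],2)) for d in bot.mark_of(n,w)[:4]])
print(proj(w,[.523,-.236,.128]),proj(w,[.523,-.236,.0]))
E
python3 d.py
```

```text
3.45 [ 0.4998 -0.24    0.4047] [3.1414 0.0005 0.4291] [ 0.4426  0.4117 -0.1368  1.784   0.0677  0.9506 -0.8639]
key_grip [(array([325.2, 185.8]), 0.78), (array([350.,  76.]), 0.62), (array([412.6, 190.9]), 0.58)]
key_seat [(array([399.3, 185.7]), 0.95), (array([329.3, 171.9]), 0.93), (array([339.4,  81.2]), 0.81)]
box_key [(array([327.5, 166.2]), 0.79), (array([344.5,  80.5]), 0.62), (array([396.8, 179.8]), 0.57)]
[325.1178 197.2943] [322.6044 167.8938]
```

View pics/w1.png

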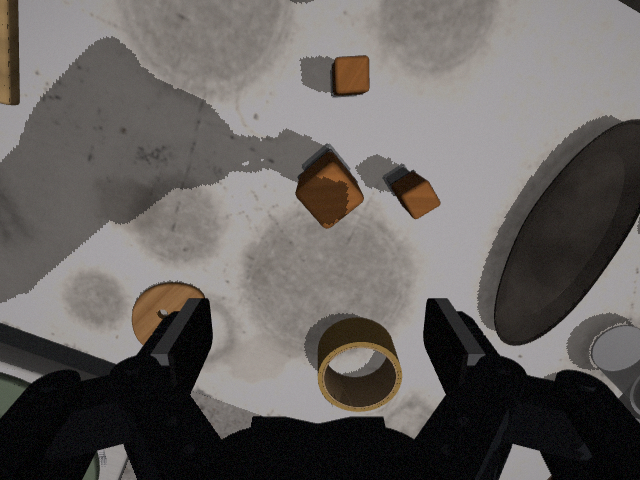

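The big key's top face is at (330,196), with corners at about (297,194), (329,228), (363,199) and (333,162). The look-alikes are at (350,75) and (414,195). I'll fit the corners at z≈0.128 and triangulate against the other cameras.

```bash
cat > e.py <<'E'
from h import *
np.set_printoptions(precision=4,suppress=True)
w=cam('wrist');s=cam('side');t=cam('top')
save(w,'w1c.png',(280,140,380,240),6)
g=cv2.cvtColor(w['frame'],cv2.COLOR_RGB2GRAY)
c=np.float32([[297,194],[329,228],[363,199],[333,162]]).reshape(-1,1,2)
for z in(.128,.12,.136):
    X=np.array([onz(w,p.ravel(),z) for p in c]);print(z,X.mean(0),np.linalg.norm(X-np.roll(X,-1,0),axis=1),[np.degrees(np.arctan2(*(X[(i+1)%4]-X[i])[1::-1]))%90 for i in range(4)])
wk=min(bot.mark_of('key_grip',w),key=lambda d:abs(d['at'][0]-327))['at']
sk=min(bot.mark_of('key_grip',s),key=lambda d:abs(d['at'][0]-322))['at']
tk=min(bot.mark_of('key_grip',t),key=lambda d:abs(d['at'][0]-381))['at']
print(wk,sk,tk,tri((w,wk),(s,sk),(t,tk)))
E
python3 e.py
```

```text
0.128 [ 0.5247 -0.24    0.128 ] [0.0326 0.0309 0.0325 0.0323] [np.float64(66.75347488703117), np.float64(66.75939709395755), np.float64(64.27484241476095), np.float64(66.40945680192141)]
0.12 [ 0.5231 -0.241   0.12  ] [0.0337 0.0319 0.0335 0.0334] [np.float64(66.75347488703122), np.float64(66.75939709395752), np.float64(64.27484241476078), np.float64(66.40945680192138)]
0.136 [ 0.5262 -0.2389  0.136 ] [0.0316 0.0299 0.0314 0.0313] [np.float64(66.75347488703112), np.float64(66.75939709395752), np.float64(64.2748424147609), np.float64(66.40945680192138)]
[327.9, 187.1] [320.8, 268.9] [369.5, 203.7] (array([ 0.5485, -0.2229,  0.1074]), [np.float64(0.026589247039602207), np.float64(0.030099689995431795), np.float64(0.05128586888261926)])
```

View pics/w1c.png

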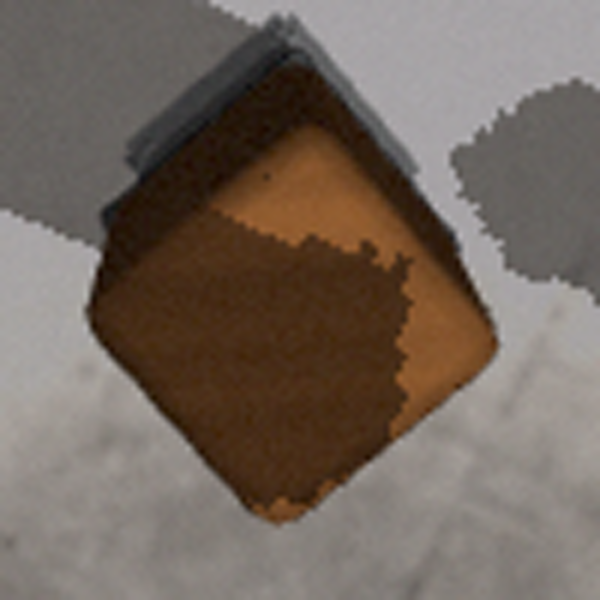

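```bash
cat > e.py <<'E'
from h import *
np.set_printoptions(precision=4,suppress=True)
w=cam('wrist')
L=[[(130,365),(235,490)],[(320,500),(470,385)],[(470,290),(340,140)],[(280,140),(120,262)]]
for z in (.128,):
  P=[[onz(w,(280+a/6-.4,140+b/6-.4),z)[:2] for a,b in l] for l in L]
  for p,q in P: print(np.degrees(np.arctan2(*(q-p)[::-1]))%90)
  cr=[]
  for i in range(4):
    (p,q),(r,u)=P[i],P[(i+1)%4]; k=np.linalg.solve(np.c_[q-p,r-u],r-p); cr.append(p+k[0]*(q-p))
  cr=np.array(cr);print(cr,cr.mean(0),np.linalg.norm(cr-np.roll(cr,1,0),axis=1))
E
python3 e.py
```

```text
63.50946994593791
63.731753110164874
66.26519472106507
62.02047174678694
[[ 0.5025 -0.2458]
 [ 0.5345 -0.2616]
 [ 0.5486 -0.2294]
 [ 0.5186 -0.2134]] [ 0.5261 -0.2375] [0.0361 0.0357 0.0352 0.034 ]
```

>>> {"api": "arm_command", "payload": {"deltas": [[[2.5,0.9,0],[0,0,0],6.5],[[0,0,0],[0,0,0.13],6.5],[[0,0,0],[0,0,0.13],6.5],[[0,0,0],[0,0,0.13],6.5],[[0,0,0],[0,0,0.13],6.5],[[0,0,0],[0,0,0.13],6.5],[[0,0,2],[0,0,0.13],6.5],[[0,0,3],[0,0,0.1],6.5],[[0,0,3],[0,0,0],6.5],[[0,0,3],[0,0,0],6.5],[[0,0,2],[0,0,0],6.5],[[0,0,1.5],[0,0,0],6.5],[[0,0,1],[0,0,0],6.5],[[0,0,0],[0,0,0],6.5],[[0,0,0],[0,0,0],6.5]]}}

```text
clock: 5.45
position: [0.5269, -0.2373, 0.2503]
tool_rot: [-3.142, -0.001, -0.45]
force: [0.7, 0.9, 0.2]
grip_width: 0.0648
finger_force: 0.0
```

```bash
cat > v.py <<'E'
from h import *
import sys
np.set_printoptions(precision=4,suppress=True)
o=bot.observe();print(o['clock'],o['position'],o['tool_rot'],o['qpos'],o['force'],o['grip_width'])
w=cam('wrist');save(w,sys.argv[1])
E
python3 v.py w2.png
```

```text
5.45 [ 0.5269 -0.2373  0.2503] [-3.1415 -0.0008 -0.4504] [ 0.2875  0.6545  0.0469  1.8456 -0.0477  0.6417 -1.6582] [0.7378 0.9294 0.1594] 0.06476178958723261
```

View pics/w2.png

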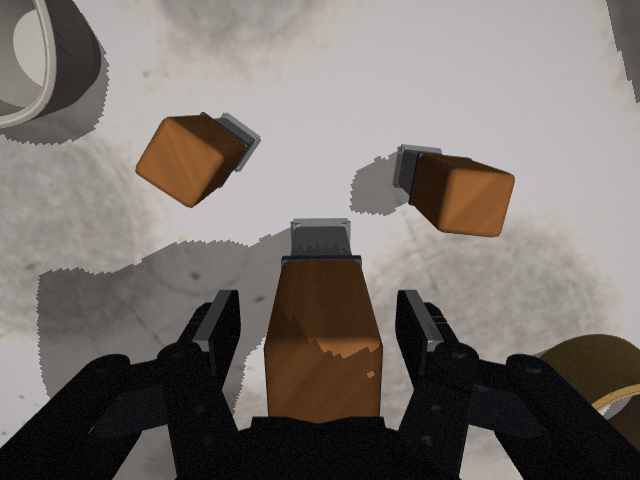

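The fingers straddle the handle squarely (handle at column 323, pads at 238 and 398). I'll close and lift.

>>> {"api": "arm_command", "payload": {"deltas": [[[0,0,0],[0,0,0],2.5],[[0,0,0],[0,0,0],2.5],[[0,0,0],[0,0,0],2.5],[[0,0,0],[0,0,0],2.5],[[0,0,0],[0,0,0],2.5],[[0,0,0],[0,0,0],2.5],[[0,0,-1],[0,0,0],2.5],[[0,0,-2],[0,0,0],2.5],[[0,0,-3],[0,0,0],2.5],[[0,0,-4],[0,0,0],2.5],[[0,0,-4],[0,0,0],2.5],[[0,0,-3],[0,0,0],2.5],[[0,0,-2],[0,0,0],2.5],[[0,0,-1],[0,0,0],2.5]], "newtons": 60}}

```text
clock: 6.9
position: [0.5265, -0.2372, 0.452]
tool_rot: [-3.141, -0.002, -0.45]
force: [0.8, -0.0, -3.6]
grip_width: 0.0352
finger_force: 60.6
```

>>> {"api": "arm_command", "payload": {"deltas": [[[-1.1,-1.4,0],[0,0,-0.0],2.5],[[-2.2,-2.8,0],[0,0,0],2.5],[[-2.2,-2.8,0],[0,0,0],2.5],[[-2.2,-2.9,0],[0,0,0],2.5],[[-2.2,-2.9,0],[0,0,0],2.5],[[-2.2,-2.9,0],[0,0,0],2.5],[[-2.2,-2.9,0],[0,0,0],2.5],[[-2.2,-2.9,0],[0,0,0],2.5],[[-2.2,-2.9,0],[0,0,0],2.5],[[-2.2,-2.9,0],[0,0,0],2.5],[[-1.6,-1.5,0],[0,0,0],2.5],[[0,0,0],[0,0,-0.08],2.5]]}}

```text
clock: 8.1
position: [0.4478, 0.1233, 0.4489]
tool_rot: [3.141, 0.002, -0.365]
force: [0.3, -0.9, -3.8]
grip_width: 0.0351
finger_force: 60.5
```

>>> {"api": "arm_command", "payload": {"deltas": [[[0,0,0],[0,0,-0.13],2.5],[[0,0,0],[0,0,-0.13],2.5],[[0,0,0],[0,0,-0.13],2.5],[[0,0,0],[0,0,-0.13],2.5],[[0,0,0],[0,0,-0.13],2.5],[[0,0,0],[0,0,-0.13],2.5],[[0,0,0],[0,0,-0.13],2.5],[[0,0,0],[0,0,-0.13],2.5],[[0,0,0],[0,0,-0.13],2.5],[[0,0,0],[0,0,-0.13],2.5],[[0,0,0],[0,0,-0.13],2.5],[[0,0,0],[0,0,-0.13],2.5],[[0,0,0],[0,0,-0.11],2.5],[[0,0,0],[0,0,0],2.5]]}}

```text
clock: 9.5
position: [0.4489, 0.1202, 0.449]
tool_rot: [-3.14, 0.001, 1.302]
force: [1.1, 0.1, -3.2]
grip_width: 0.0354
finger_force: 60.4
```

```bash
python3 v.py w3.png
```

```text
9.5 [0.4489 0.1202 0.449 ] [-3.1402  0.0008  1.3022] [-0.077   0.2303 -0.3694  1.9347  0.0981  0.9954 -0.7597] [ 1.0511  0.1306 -3.1597] 0.03536389294286114
```

View pics/w3.png

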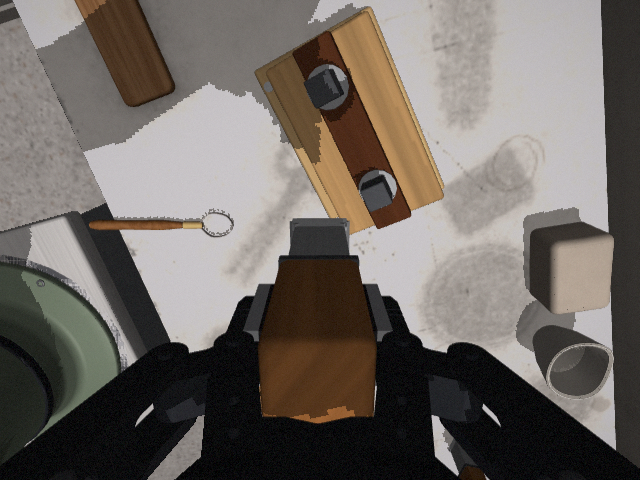

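The proud screw's head is at (325,87), and the home screw is at (377,190). I'll turn the key counter-clockwise so there is room for the later turn, then look at the head from the robot's side.

>>> {"api": "arm_command", "payload": {"deltas": [[[1.5,1.2,0.5],[0,0,0],2.5],[[2.7,2.3,0.5],[0,0,0],2.5],[[3,2.4,1],[0,0,0],2.5],[[2.7,2.3,1],[0,0,0],2.5],[[1.5,1.2,0],[0,0,0],2.5],[[0,0,0],[0,0,-0.07],2.5],[[0,0,0],[0,0,-0.13],2.5],[[0,0,0],[0,0,-0.13],2.5],[[0,0,0],[0,0,-0.13],2.5],[[0,0,0],[0,0,-0.13],2.5],[[0,0,0],[0,0,-0.13],2.5],[[0,0,0],[0,0,-0.13],2.5],[[0,0,0],[0,0,-0.13],2.5],[[0,0,0],[0,0,-0.13],2.5]]}}

```text
clock: 10.95
position: [0.5702, 0.2049, 0.4191]
tool_rot: [-3.141, -0.0, 2.411]
force: [0.2, 1.0, -2.9]
grip_width: 0.0354
finger_force: 60.7
```

>>> {"api": "arm_command", "payload": {"deltas": [[[0,0,0],[0,0,-0.13],2.5],[[0,0,0],[0,0,-0.13],2.5],[[0,0,0],[0,0,-0.13],2.5],[[0,0,0],[0,0,-0.13],2.5],[[0,0,0],[0,0,-0.13],2.5],[[0,0,0],[0,0,-0.13],2.5],[[0,0,0],[0,0,0],2.5],[[0,0,0],[0,0,0],2.5]]}}

```text
clock: 11.75
position: [0.5704, 0.2048, 0.4193]
tool_rot: [-3.141, -0.001, -3.099]
force: [1.6, -0.8, -2.6]
grip_width: 0.0353
finger_force: 60.9
```

```bash
cat > m.py <<'E'
from h import *
import sys,pickle
np.set_printoptions(precision=4,suppress=True)
o=bot.observe();print(o['clock'],o['position'],o['tool_rot'],o['qpos'])
w=cam('wrist')
for n in('screw_top','jig'): print(n,[(np.round(d['at'],1),round(d['p'],2)) for d in bot.mark_of(n,w)[:4]])
p=proj(w,[.474,.206,.115]);print(p)
x,y=int(min(max(p[0]-60,0),520)),int(min(max(p[1]-50,0),380));print('crop',x,y)
save(w,sys.argv[1],(x,y,x+120,y+100),6)
w['p']=1;pickle.dump((w['frame'],w['P'],(x,y)),open(sys.argv[1]+'.pkl','wb'))
E
python3 m.py s1.png
```

```text
11.75 [0.5704 0.2048 0.4193] [-3.1414 -0.0007 -3.0993] [ 0.0788  0.5784 -0.7848  1.6077  0.4386  1.1408  0.8019]
screw_top [(array([328.4,  83.7]), 0.86)]
jig [(array([277.7, 113.7]), 0.6)]
[326.6599  80.6198]
crop 266 30
```

View pics/s1.png

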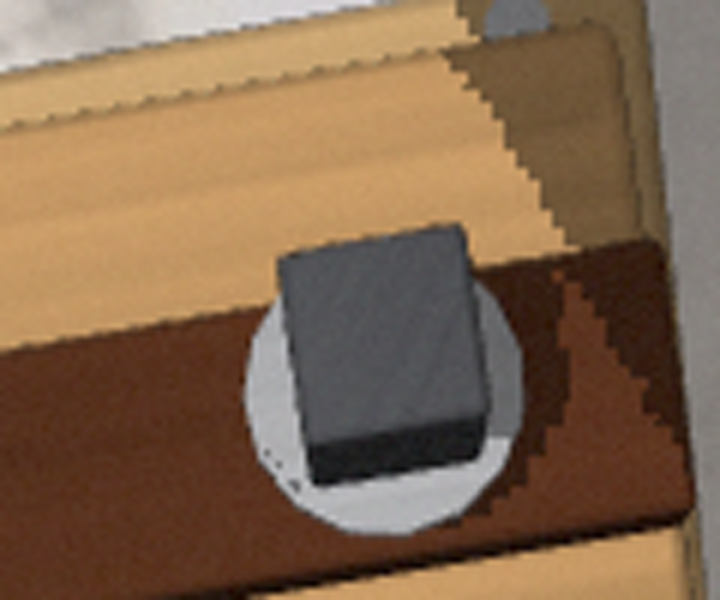

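```bash
cat > f.py <<'E'
from h import *
import pickle
from scipy.optimize import least_squares
np.set_printoptions(precision=4,suppress=True)
fr,P,(cx,cy)=pickle.load(open('s1.png.pkl','rb')) ;w={'P':P}
g=cv2.cvtColor(fr,cv2.COLOR_RGB2GRAY)
q=lambda a,b:np.array([cx+a/6-.4,cy+b/6-.4])
C=np.array([q(*c) for c in[(280,260),(462,226),(488,412),(308,446)]])
for z in(.09,.1):
  for a,b in(((0,350),(650,240)),((250,595),(690,520))):
    d=onz(w,q(*a),z)-onz(w,q(*b),z);print('jig yaw',np.degrees(np.arctan2(-d[0],d[1])))
def corners(v,jy):
    x,y,z,h=v; Rm=(R.from_euler('z',jy)*R.from_euler('y',-12,degrees=True)*R.from_euler('z',h))
    # image top-left is world -x,+y? order sorted by projection
    return np.array([x,y,z])+Rm.apply(.011*np.array([[-1,-1,0],[-1,1,0],[1,1,0],[1,-1,0]]))
jy=np.radians(10)
for free in(1,0):
  f=lambda v:np.r_[(np.array([proj(w,c) for c in corners(v,jy)])-C).ravel(),(0 if free else 1000*(v[2]-.115))]
  r=least_squares(f,[.474,.206,.115,0]);print(r.x,np.degrees(r.x[3]),r.fun)
K=P[0];T=np.array(cam('wrist')['T_tool_cam']);M=np.linalg.inv(T)
for X in((.0185,-.0185,.2503),(.0185,.0185,.2503),(.018,-.018,.189),(.018,.018,.189)):
  p=K@(M[:3,:3]@np.array(X)+M[:3,3]);print(X,p[:2]/p[2])
E
python3 f.py; python3 - <<'E'
from h import *
w=cam('wrist'); g=cv2.cvtColor(w['frame'],cv2.COLOR_RGB2GRAY).astype(int)
for c in(305,320,335): print(c,g[205:275:1,c].tolist())
for r in(225,245,262): print(r,g[r,270:375].tolist())
E
```

```text
jig yaw -168.54753006839059
jig yaw -168.13967616161813
jig yaw -168.54753006839053
jig yaw -168.13967616161815
[0.4764 0.2086 0.1018 0.0351] 2.0103782492011524 [-0.1025 -0.1623 -0.2315  0.0834  0.1555  0.2406  0.1816 -0.1623  0.    ]
[0.4771 0.2082 0.1147 0.0351] 2.0103588523979012 [-0.9291 -0.741   0.3662 -0.7537  0.9693  0.8704 -0.4068  0.7109 -0.3448]
(0.0185, -0.0185, 0.2503) [288.5792 210.4781]
(0.0185, 0.0185, 0.2503) [348.9733 210.5751]
(0.018, -0.018, 0.189) [279.6965 246.9402]
(0.018, 0.018, 0.189) [358.6131 247.0664]
305 [217, 216, 215, 211, 211, 207, 201, 194, 189, 179, 186, 187, 188, 98, 76, 77, 78, 79, 81, 77, 77, 57, 52, 51, 52, 54, 53, 54, 56, 55, 52, 52, 53, 49, 55, 55, 54, 53, 52, 52, 54, 50, 51, 51, 51, 53, 58, 54, 49, 53, 30, 31, 26, 28, 37, 38, 44, 39, 43, 35, 41, 39, 42, 39, 34, 38, 43, 38, 39, 37]
320 [216, 217, 217, 212, 213, 215, 210, 208, 204, 201, 203, 205, 177, 94, 77, 78, 79, 78, 80, 81, 78, 56, 54, 54, 56, 56, 53, 54, 51, 53, 52, 56, 54, 54, 54, 52, 54, 52, 53, 56, 55, 54, 53, 58, 53, 50, 51, 53, 52, 54, 29, 21, 18, 25, 39, 37, 31, 35, 40, 36, 34, 35, 39
[... 1030 characters left out ...]
 56, 55, 57, 56, 51, 52, 54, 57, 56, 57, 52, 53, 53, 51, 54, 51, 52, 55, 53, 54, 54, 53, 52, 57, 54, 57, 54, 51, 54, 71, 148, 177, 189, 195, 192, 190, 189, 187, 187, 185, 183, 181, 178, 177, 186, 182, 186, 187, 186, 188, 191, 189, 191, 194, 193, 188]
262 [219, 215, 217, 215, 215, 217, 218, 220, 127, 49, 57, 47, 45, 45, 40, 36, 31, 36, 40, 31, 36, 32, 35, 34, 36, 32, 38, 39, 33, 31, 34, 30, 35, 38, 38, 39, 41, 40, 39, 38, 41, 40, 38, 36, 35, 40, 36, 35, 34, 35, 35, 36, 38, 37, 38, 38, 33, 32, 33, 34, 39, 37, 36, 36, 35, 38, 38, 38, 38, 34, 38, 38, 39, 39, 37, 39, 40, 35, 40, 34, 34, 41, 33, 36, 31, 41, 43, 50, 44, 144, 187, 182, 175, 182, 190, 195, 196, 196, 189, 186, 186, 187, 189, 194, 192]
```

```bash
cat > goal.py <<'E'
from h import *
np.set_printoptions(precision=4,suppress=True)
def Rt(jy=11.7,hy=11.9): 
    Rh=R.from_euler('z',jy,degrees=True)*R.from_euler('y',-12,degrees=True)*R.from_euler('z',hy-jy,degrees=True)
    return Rh*R.from_matrix(np.diag([-1,1,-1.]))
def delta(Rg,pg):
    o=bot.observe();Rc=R.from_euler('xyz',o['tool_rot']);d=np.array(pg)-o['position']
    print('q',o['qpos'],'t',o['clock']);print('shift in current tool cm',100*Rc.inv().apply(d),'then rotvec',(Rc.inv()*Rg).as_rotvec(),'| after rot: shift',100*Rg.inv().apply(d))
E
python3 - <<'E'
from goal import *
S=np.array([.477,.208,.115]);Rg=Rt();pg=S-Rg.apply([.056,0,.2503+.04]);print(pg,np.degrees(Rg.as_euler('xyz')));delta(Rg,pg)
E
```

```text
[0.4715 0.2071 0.4106] [-179.9575   11.9999 -168.0955]
q [ 0.0789  0.578  -0.7853  1.6073  0.439   1.1411  0.8057] t 12.0
shift in current tool cm [9.8756 0.6758 0.9112] then rotvec [-0.0163 -0.209  -0.1607] | after rot: shift [ 9.6176  2.253  -1.1136]
```

>>> {"api": "arm_command", "payload": {"deltas": [[[0,0,0],[-0.004,-0.052,-0.04],2.5],[[0,0,0],[-0.004,-0.053,-0.041],2.5],[[0,0,0],[-0.004,-0.052,-0.04],2.5],[[0,0,0],[-0.004,-0.052,-0.04],2.5],[[0,0,-1.1],[0,0,0],2.5],[[2,0.5,0],[0,0,0],2.5],[[2.9,0.7,0],[0,0,0],2.5],[[2.9,0.7,0],[0,0,0],2.5],[[1.8,0.35,0],[0,0,0],2.5],[[0,0,0],[0,0,0],2.5],[[0,0,0],[0,0,0],2.5]]}}

```text
clock: 13.1
position: [0.472, 0.2069, 0.4114]
tool_rot: [-3.141, 0.21, -2.933]
force: [0.1, 0.1, -3.1]
grip_width: 0.0352
finger_force: 60.9
```

```bash
python3 m.py s2.png; python3 - <<'E'
from goal import *
S=np.array([.477,.208,.115]);Rg=Rt();pg=S-Rg.apply([.056,0,.2503+.04]);delta(Rg,pg)
E
```

```text
13.1 [0.472  0.2069 0.4114] [-3.1405  0.2096 -2.9332] [ 0.1107  0.3943 -0.8422  1.9267  0.5363  0.8208  0.7685]
screw_top [(array([320.8, 142.8]), 0.93)]
jig [(array([267.9, 117.7]), 0.56)]
[317.4902 136.3416]
crop 257 86
q [ 0.1108  0.3956 -0.8419  1.9266  0.537   0.8198  0.7687] t 13.25
shift in current tool cm [0.0899 0.0483 0.0053] then rotvec [0.0004 0.     0.0007] | after rot: shift [0.0899 0.0483 0.0053]
```

View pics/s2.png

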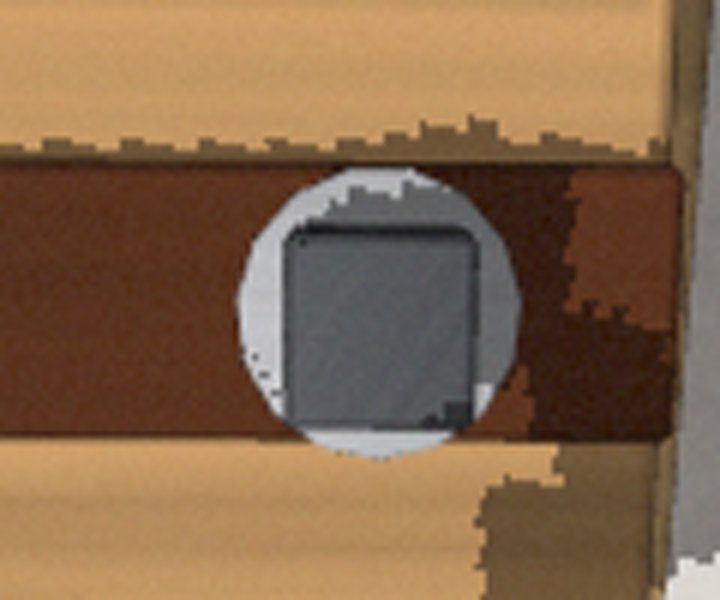

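```bash
cat > k.py <<'E'
from goal import *
import pickle
def L(n):
    fr,P,c=pickle.load(open(n+'.png.pkl','rb'));return {'P':P},c
w1,c1=L('s1');w2,c2=L('s2')
q=lambda c,a,b:np.array([c[0]+a/6-.4,c[1]+b/6-.4])
a=q(c1,*np.mean([(280,260),(462,226),(488,412),(308,446)],0));b=q(c2,380,332)
X,e=tri((w1,a),(w2,b));print('tri',X,e)
o=bot.observe();Rc=R.from_euler('xyz',o['tool_rot'])
for z in(.102,.115,X[2]):
    p=onz(w2,b,z);print(z,p,'in tool',100*Rc.inv().apply(p-o['position']))
s,t=cam('side'),cam('top')
ms=[d for d in bot.mark_of('screw_top',s) ][:2];mt=[d for d in bot.mark_of('screw_top',t)][:2]
print(ms,mt)
for i in ms:
  for j in mt: print(tri((s,i['at']),(t,j['at']),(w2,b)))
# in hand key
f=cam('wrist');g=cv2.cvtColor(f['frame'],cv2.COLOR_RGB2GRAY).astype(int);print(np.abs(np.diff(g[200:275,320])).argsort()[-5:]+200)
K=f['P'][0];M=np.linalg.inv(np.array(f['T_tool_cam']))
for x,z in((.0145,.2503),(.0145,.245),(.0185,.2503),(.0145,.189)):
  p=K@(M[:3,:3]@np.array([x,0,z])+M[:3,3]);print(x,z,p[:2]/p[2])
E
python3 k.py
```

```text
tri [0.477  0.2083 0.114 ] [np.float64(4.451591222824474e-05), np.float64(4.4515912228238216e-05)]
0.102 [0.4806 0.2092 0.102 ] in tool [ 5.5944  0.0823 30.3846]
0.115 [0.4768 0.2083 0.115 ] in tool [ 5.7074  0.0743 29.0316]
0.11404170560359242 [0.477  0.2084 0.114 ] in tool [ 5.6991  0.0749 29.1313]
[{'at': [277.3, 203.1], 'p': 0.57}] []
[218 254 225 216 217]
0.0145 0.2503 [318.8906 217.0661]
0.0145 0.245 [318.9219 219.5336]
0.0185 0.2503 [318.9086 210.7906]
0.0145 0.189 [319.3647 254.5236]
```

The two wrist views agree: screw top at (0.477, 0.208, 0.114), as expected. In the tool frame that is (57.0, 0.7, 291) mm, and the key axis sits at x≈-4.1 mm. The head at crop (380,332) is square to the tool. So I shift 6.1 cm along x and come down.

>>> {"api": "arm_command", "payload": {"deltas": [[[1.5,0,0],[0,0,0],2.5],[[2,0.1,0],[0,0,0],2.5],[[1.8,0,0],[0,0,0],2.5],[[0.8,0,0],[0,0,0],2.5],[[0,0,1],[0,0,0],2.5],[[0,0,1.2],[0,0,0],2.5],[[0,0,0.8],[0,0,0],2.5],[[0,0,0.4],[0,0,0],2.5],[[0,0,0],[0,0,0],2.5],[[0,0,0],[0,0,0],2.5]]}}

```text
clock: 14.5
position: [0.4203, 0.1969, 0.3647]
tool_rot: [-3.141, 0.209, -2.932]
force: [0.0, -0.5, -2.3]
grip_width: 0.0357
finger_force: 60.8
```

```bash
python3 - <<'E'
from goal import *
o=bot.observe();Rc=R.from_euler('xyz',o['tool_rot']);print('screw in tool cm',100*Rc.inv().apply(np.array([.477,.2084,.114])-o['position']),o['tool_rot'],o['qpos'],Rc.inv().apply(o['force']))
E
```

```text
screw in tool cm [-0.45   -0.0408 25.7223] [-3.1409  0.2094 -2.9317] [ 0.0731  0.3742 -0.8173  2.0969  0.6051  0.6787  0.6401] [ 0.5532 -0.4668  2.2748]
```

>>> {"api": "arm_command", "payload": {"deltas": [[[0,0,0.3],[0,0,0],2.5],[[0,0,0.3],[0,0,0],2.5],[[0,0,0.2],[0,0,0],2.5],[[0,0,0.2],[0,0,0],2.5],[[0,0,0.2],[0,0,0],2.5],[[0,0,0.2],[0,0,0],2.5],[[0,0,0],[0,0,0],2.5]]}}

```text
clock: 15.2
position: [0.4231, 0.1974, 0.3507]
tool_rot: [-3.141, 0.209, -2.932]
force: [2.2, 0.0, -3.3]
grip_width: 0.0355
finger_force: 60.9
```

```bash
cat > st.py <<'E'
from goal import *
o=bot.observe();Rc=R.from_euler('xyz',o['tool_rot']);print('screw in tool cm',100*Rc.inv().apply(np.array([.477,.2084,.114])-o['position']),o['tool_rot'],o['qpos'],'F',Rc.inv().apply(o['force']),'M',Rc.inv().apply(o['moment']))
E
python3 st.py
```

```text
screw in tool cm [-0.4673 -0.025  24.2939] [-3.1408  0.2093 -2.9317] [ 0.0501  0.3993 -0.793   2.1054  0.6445  0.6549  0.605 ] F [-1.4183 -0.4359  3.6512] M [0.0278 0.0148 0.0114]
```

>>> {"api": "arm_command", "payload": {"deltas": [[[0,0,0.2],[0,0,0],2.5],[[0,0,0.2],[0,0,0],2.5],[[0,0,0.2],[0,0,0],2.5],[[0,0,0.2],[0,0,0],2.5],[[0,0,0],[0,0,0],2.5]]}}

```text
clock: 15.7
position: [0.4247, 0.1977, 0.3428]
tool_rot: [-3.141, 0.209, -2.932]
force: [1.8, -0.1, -4.4]
grip_width: 0.0353
finger_force: 61.0
```

```bash
python3 st.py
```

```text
screw in tool cm [-0.4717 -0.0226 23.4918] [-3.1407  0.2093 -2.9317] [ 0.0369  0.4135 -0.7787  2.1096  0.6669  0.6417  0.5852] F [-0.7924 -0.4795  4.6393] M [ 0.0131 -0.1575 -0.0283]
```

>>> {"api": "arm_command", "payload": {"deltas": [[[0,0,0.2],[0,0,0],2.5],[[0,0,0.2],[0,0,0],2.5],[[0,0,0.2],[0,0,0],2.5],[[0,0,0.1],[0,0,0],2.5],[[0,0,0.1],[0,0,0],2.5],[[0,0,0],[0,0,0],2.5]]}}

```text
clock: 16.3
position: [0.4262, 0.198, 0.3351]
tool_rot: [-3.141, 0.209, -2.932]
force: [1.7, 0.6, -3.9]
grip_width: 0.0357
finger_force: 61.0
```

```bash
python3 st.py
```

```text
screw in tool cm [-0.4742 -0.0242 22.7045] [-3.1407  0.2093 -2.9317] [ 0.0239  0.4273 -0.7644  2.1134  0.6891  0.6286  0.5655] F [-0.9034  0.2184  4.1538] M [-0.0494 -0.2264  0.0581]
```

>>> {"api": "arm_command", "payload": {"deltas": [[[0,0,0.1],[0,0,0],2.5],[[0,0,0.1],[0,0,0],2.5],[[0,0,0.1],[0,0,0],2.5],[[0,0,0],[0,0,0],2.5]]}}

```text
clock: 16.7
position: [0.4266, 0.199, 0.3342]
tool_rot: [-3.14, 0.212, -2.931]
force: [-18.7, -5.5, 50.6]
grip_width: 0.0357
finger_force: 67.5
```

```bash
python3 st.py
```

```text
screw in tool cm [-0.3626 -0.1045 22.6019] [-3.1401  0.2124 -2.9309] [ 0.0189  0.4291 -0.761   2.1136  0.6965  0.6257  0.558 ] F [  8.3294  -1.5279 -53.594 ] M [ 0.6563  2.49   -0.0444]
```

The key is seated: firm contact at a depth of about 24.3 mm against the 25 mm expected. I'll ease the pressure and check the forces.

>>> {"api": "arm_command", "payload": {"deltas": [[[0,0,-0.1],[0,0,0],2.5],[[0,0,-0.07],[0,0,0],2.5],[[0,0,0],[0,0,0],2.5],[[0,0,0],[0,0,0],2.5]]}}

```text
clock: 17.1
position: [0.4266, 0.1986, 0.3345]
tool_rot: [-3.141, 0.211, -2.931]
force: [-3.3, 1.0, 13.9]
grip_width: 0.0353
finger_force: 62.4
```

```bash
python3 st.py
```

```text
screw in tool cm [-0.4085 -0.0865 22.6413] [-3.1413  0.2108 -2.9314] [ 0.0218  0.4286 -0.7629  2.1133  0.6924  0.6265  0.5623] F [  0.0169   1.6938 -14.2311] M [-0.4508  0.3105  0.0287]
```

>>> {"api": "arm_command", "payload": {"deltas": [[[0,0,-0.03],[0,0,0],2.5],[[-0.003,0.04,0.005],[0,0,0.1],2.5],[[-0.003,0.04,0.012],[0,0,0.1],2.5],[[-0.003,0.04,0.013],[0,0,0.1],2.5],[[-0.003,0.04,0.013],[0,0,0.1],2.5],[[0,0,0],[0,0,0],2.5],[[0,0,0],[0,0,0],2.5]]}}

```text
clock: 17.8
position: [0.4269, 0.1999, 0.3343]
tool_rot: [3.059, 0.194, 2.943]
force: [1.8, 0.1, 6.2]
grip_width: 0.0353
finger_force: 61.4
```

```bash
python3 st.py
```

```text
screw in tool cm [-0.4066 -0.0395 22.6085] [3.0592 0.1942 2.9432] [-0.0521  0.4084 -0.6692  2.1146  0.6347  0.5972  0.2115] F [-2.8849  0.8915 -5.6691] M [-0.0506 -0.5102  0.0194]
```

>>> {"api": "arm_command", "payload": {"deltas": [[[-0.003,0.04,0.013],[0,0,0.1],2.5],[[-0.003,0.04,0.013],[0,0,0.1],2.5],[[-0.003,0.04,0.013],[0,0,0.1],2.5],[[-0.003,0.04,0.013],[0,0,0.1],2.5],[[-0.003,0.04,0.013],[0,0,0.1],2.5],[[-0.003,0.04,0.013],[0,0,0.1],2.5],[[0,0,0],[0,0,0],2.5],[[0,0,0],[0,0,0],2.5]]}}

```text
clock: 18.6
position: [0.428, 0.2017, 0.3338]
tool_rot: [2.965, 0.114, 2.341]
force: [-1.0, -1.8, 9.9]
grip_width: 0.0354
finger_force: 61.9
```

```bash
python3 st.py
```

```text
screw in tool cm [-0.4082  0.0217 22.5273] [2.9647 0.1141 2.3408] [-0.1666  0.386  -0.5261  2.1156  0.545   0.56   -0.3089] F [-1.6873 -0.1932 -9.9218] M [ 0.3827 -0.5736  0.0323]
```

>>> {"api": "arm_command", "payload": {"deltas": [[[-0.003,0.041,0.013],[0,0,0.1],2.5],[[-0.003,0.041,0.013],[0,0,0.1],2.5],[[-0.003,0.041,0.013],[0,0,0.1],2.5],[[-0.003,0.041,0.013],[0,0,0.1],2.5],[[-0.003,0.041,0.013],[0,0,0.1],2.5],[[-0.003,0.041,0.013],[0,0,0.1],2.5],[[-0.003,0.041,0.013],[0,0,0.1],2.5],[[-0.003,0.041,0.013],[0,0,0.1],2.5],[[0,0,0],[0,0,0],2.5],[[0,0,0],[0,0,0],2.5]]}}

```text
clock: 19.6
position: [0.4307, 0.2028, 0.3333]
tool_rot: [2.938, -0.046, 1.556]
force: [-5.3, -2.2, 13.4]
grip_width: 0.035
finger_force: 62.6
```

```bash
python3 st.py
```

```text
screw in tool cm [-0.3652  0.0777 22.422 ] [ 2.9375 -0.0455  1.5557] [-0.3222  0.3675 -0.3309  2.1162  0.4149  0.52   -0.9865] F [ -1.6371  -2.4612 -14.3246] M [ 1.1207 -0.839   0.044 ]
```

>>> {"api": "arm_command", "payload": {"deltas": [[[-0.003,0.035,0.01],[0,0,0.1],2.5],[[-0.003,0.038,0.01],[0,0,0.1],2.5],[[-0.003,0.038,0.012],[0,0,0.1],2.5],[[-0.003,0.038,0.012],[0,0,0.1],2.5],[[-0.003,0.038,0.012],[0,0,0.1],2.5],[[-0.003,0.038,0.012],[0,0,0.1],2.5],[[-0.003,0.038,0.012],[0,0,0.1],2.5],[[-0.003,0.038,0.012],[0,0,0.1],2.5],[[0,0,0],[0,0,0],2.5],[[0,0,0],[0,0,0],2.5]]}}

```text
clock: 20.6
position: [0.4333, 0.2017, 0.3328]
tool_rot: [3.032, -0.178, 0.761]
force: [-7.9, -1.7, 11.9]
grip_width: 0.0355
finger_force: 62.4
```

```bash
python3 st.py
```

```text
screw in tool cm [-0.2952  0.0883 22.3199] [ 3.0319 -0.1776  0.7611] [-0.4803  0.359  -0.1293  2.1202  0.2692  0.4867 -1.6436] F [ -4.6446  -2.7563 -13.2812] M [ 0.9077 -1.3663  0.067 ]
```

>>> {"api": "arm_command", "payload": {"deltas": [[[-0.02,0.03,0.01],[0,0,0.1],2.5],[[-0.02,0.035,0.01],[0,0,0.1],2.5],[[-0.01,0.035,0.012],[0,0,0.1],2.5],[[-0.003,0.035,0.012],[0,0,0.1],2.5],[[-0.003,0.035,0.012],[0,0,0.1],2.5],[[-0.003,0.035,0.012],[0,0,0.1],2.5],[[0,0,0],[0,0,0],2.5],[[0,0,0],[0,0,0],2.5]]}}

```text
clock: 21.4
position: [0.434, 0.1998, 0.3321]
tool_rot: [-3.13, -0.208, 0.15]
force: [-4.7, 0.7, 8.3]
grip_width: 0.0352
finger_force: 62.0
```

```bash
python3 st.py; python3 - <<'E'
from goal import *
o=bot.observe();Rc=R.from_euler('xyz',o['tool_rot'])
d=(Rt().inv()*Rc).as_rotvec();print('turn from start',d,np.linalg.norm(d))
E
```

```text
screw in tool cm [-0.2295  0.0562 22.2453] [-3.13   -0.2085  0.1504] [-0.6022  0.3587  0.0271  2.1276  0.1472  0.465  -2.1224] F [-2.757  -1.4813 -9.0282] M [ 0.458  -1.1369  0.0747]
turn from start [-0.001  -0.0006 -3.0854] 3.085418869804572
```

Net turn 3.2 rad including play, and the sink of 4.0 mm corresponds to about 3.1 rad. I'll release and check.

>>> {"api": "arm_command", "payload": {"deltas": [[[-0.02,-0.01,-0.03],[0,0,0],2.5],[[0,0,0],[0,0,0],2.5],[[0,0,0],[0,0,0],4.5],[[0,0,0],[0,0,0],6.5],[[0,0,0],[0,0,0],6.5],[[0,0,0],[0,0,0],6.5],[[0,0,0],[0,0,0],6.5]]}}

```text
clock: 22.1
position: [0.4341, 0.1996, 0.3323]
tool_rot: [-3.13, -0.209, 0.15]
force: [0.2, -0.2, 0.1]
grip_width: 0.065
finger_force: 0.0
```

>>> {"api": "arm_command", "payload": {"deltas": [[[0,0,-0.5],[0,0,0],6.5],[[0,0,-1],[0,0,0],6.5],[[0,0,-2],[0,0,0],6.5],[[0,0,-3],[0,0,0],6.5],[[0,0,-3],[0,0,0],6.5],[[0,0,-2],[0,0,0],6.5],[[0,0,-1],[0,0,0],6.5],[[0,0,0],[0,0,0],6.5],[[0,0,0],[0,0,0],6.5]]}}

```text
clock: 23.0
position: [0.4086, 0.1942, 0.454]
tool_rot: [-3.13, -0.209, 0.15]
force: [-0.4, -0.5, -1.0]
grip_width: 0.065
finger_force: 0.0
```

```bash
cat > fin.py <<'E'
from h import *
np.set_printoptions(precision=4,suppress=True)
w=cam('wrist');s=cam('side');o=bot.observe();print(o['clock'],o['position'],o['force'],o['grip_width'])
a=w['frame'][:,:,::-1][:440,100:520]
b=cv2.resize(s['frame'][170:270,230:330,::-1],(380,380),interpolation=cv2.INTER_CUBIC)
c=np.zeros((440,800,3),np.uint8);c[:,:420]=a;c[:380,420:]=b;cv2.imwrite('pics/fin.png',c)
# predicted handle top centre, seated: screw sunk 4mm
n=np.array([-np.sin(np.radians(12))*np.cos(.204),-np.sin(np.radians(12))*np.sin(.204),np.cos(np.radians(12))])
S=np.array([.477,.2084,.114])-.004*n
for h in(.103,.036,.0): print(h,'wrist',proj(w,S+n*h),'side',proj(s,S+n*h))
for m in('key_grip','key_seat'): print(m,[(np.round(d['at'],1),round(d['p'],2)) for d in bot.mark_of(m,s)+bot.mark_of(m,w)][:8])
E
python3 fin.py
```

```text
23.1 [0.4087 0.1943 0.4536] [-0.3333 -0.262  -0.5281] 0.06468330662556834
0.103 wrist [316.0907 246.5565] side [269.1271 173.7262]
0.036 wrist [316.4005 216.5242] side [274.845  194.6868]
0.0 wrist [316.5176 205.1691] side [277.842  205.6733]
key_grip [(array([353.2, 272.9]), 0.91), (array([335.7, 292.2]), 0.61), (array([269.5, 183.4]), 0.6)]
key_seat [(array([353.1, 295.4]), 0.92), (array([276.3, 204.3]), 0.67), (array([331.9, 309.8]), 0.58), (array([318.4, 203.5]), 0.6)]
```

View pics/fin.png

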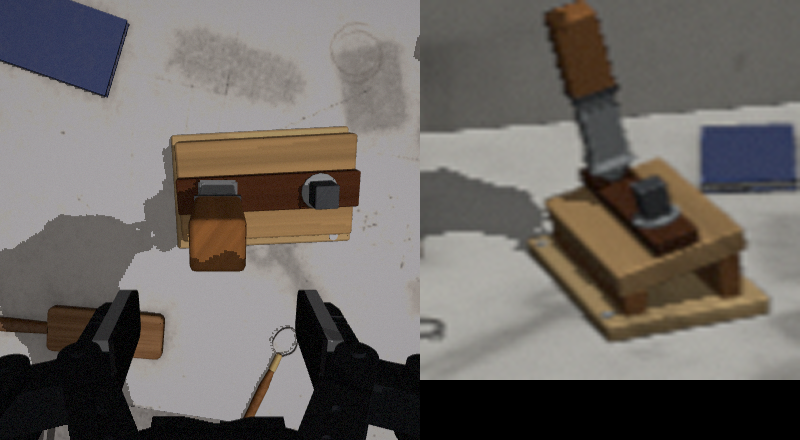

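The key stands fully down and square on the screw. Its handle top is at wrist (317,246) against (316,246.6) predicted, and in the side view it leans along the screw's axis with its mouth at the washer. The gripper is clear.

```bash
python3 -c "
from workcell import bot
print(bot.job_done())"
```

```text
the job is handed in; nothing more can be done
None
```

The large box key was seated fully on the proud screw, turned clockwise by about half a turn (about 3.1 rad, judged from the 4 mm it sank), and left standing square on it; the job was handed in at about 23 s.

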